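# Swing a loaded parts tray a quarter turn about its corner foot

## Task

Turn the loaded parts tray a quarter turn clockwise (seen from above) about its round corner foot, for example by pushing the opposite corner round, until its short side lies flush against the rail on the right of the cup. Slide it flat on the plate, keep the foot in its half-round cup all the way and the two parts in the tray, and leave the loose things around it alone.

Things in the scene. Friction and masses are not known exactly. Their poses are not given: they have to be found in the camera images.
- swing_plate: fixed dark steel plate raised on bearers at the bench's front edge, 210 x 275 mm, upper side 70 mm above the bench. Origin: on the cup's axis, at bench height; at yaw 0 +x points away from the robot, +y to its left. It reaches from x = -36 to 174, y = -125 to 150 mm. A rail 25 mm high along its near edge has its far face at x = 12.5 mm, in two parts: left y = 32 to 128, right y = -110 to -32 mm
- swing_tray: loose grey open steel tray, 90 x 120 mm, 40 mm high, walls and floor 4 mm, about 0.35 kg empty, with a round foot (24 mm across, 34 mm high) at one corner. Origin: centre of the foot's underside. In its own axes the box reaches from x = 14 to 104 and y = 14 to 134 mm. Start: yaw equal to the plate's, or up to 0.35 rad clockwise of it. End: the plate's yaw minus a quarter turn
- foot (a point): point on the tray: centre of the underside of the round corner foot
- nest (a point): point on the plate: axis of the half-round cup between the rail's parts, at the plate's upper side. The cup (inner radius 13.5 mm, 25 mm high) is open towards the plate's +x and holds the tray's foot, which can turn in it or be pulled out
- far_corner (a point): point on the tray: outer corner opposite the foot (tray x = 104, y = 134 mm), half way up the wall. The tray rests by its weight alone: pushing near here on the outer face of the short side (tray y = 134 mm), square to that face, turns it clockwise and keeps the foot pressed into the cup
- slotted_block: loose steel block with a slot, 66 x 48 x 30 mm, about 0.36 kg, lying in the tray; origin at the centre of its underside
- flatted_bit: loose round steel bar end with a flat, 76 x 26 x 20 mm, lying in the tray; origin at the centre of its underside
- twist_drill: bystander: loose thick twist drill, 138 x 50 x 28 mm, lying on the bench to the right of the plate; origin at the centre of its underside
- stepped_block: bystander: loose dark block with stair steps, 48 x 66 x 40 mm, on the bench beyond the plate to the left; origin at the centre of its underside
- packing_block: bystander: loose dark steel block, 65 x 69 x 44 mm, on the bench at the right, in front of the vice; origin at the centre of its underside

How it is judged:
At the end, for the whole second after the job is handed in: the tray is at rest, flat on the plate (within 0.05 rad), a quarter turn clockwise from the rail's left part: its long side square to the rail and its short side along the right part of the rail within 0.07 rad, its foot within 8 mm of the cup's axis, and both parts lying inside the tray (angle between the y axis of swing_tray and the x axis of swing_plate, either way round below 0.07 rad and y of far_corner in the frame of swing_plate below -0.08 m and x of far_corner in the frame of swing_plate above 0.11 m and distance between foot and nest below 0.008 m and angle between swing_tray's own z axis and vertical below 0.05 rad and y of slotted_block in the frame of swing_tray between 0.02 and 0.128 m and x of slotted_block in the frame of swing_tray between 0.02 and 0.098 m and z of slotted_block in the frame of swing_tray below 0.035 m and x of flatted_bit in the frame of swing_tray between 0.02 and 0.098 m and y of flatted_bit in the frame of swing_tray between 0.02 and 0.128 m and z of flatted_bit in the frame of swing_tray below 0.045 m and linear speed of swing_tray below 0.02 m/s); the robot touches nothing.
It fails at once if the tray's foot leaves the cup (more than 15 mm from its axis, or lifted by as much) (distance between foot and nest above 0.015 m).
It fails at once if the tray is tipped by more than 0.2 rad (angle between swing_tray's own z axis and vertical above 0.2 rad).
It fails at once if a loose bystander is moved by more than 20 mm (distance of any of twist_drill, stepped_block, packing_block from where it was at the start of the episode above 0.02 m).
It also fails if it takes over 35 s, if anything falls off the work surface, if the arm or the gripper's body presses on something with over 40 N, if the wrist force passes 120 N, or if a joint passes its speed limit or range.

## Robot

A 6-joint arm with a two-finger parallel gripper is mounted at the origin on a cart in front of the work surface, level with it; the furniture and walls round the work are solid. World frame = base frame: x ahead of the robot, y to its left, z up, the work surface at z = 0. Lengths are in m, angles in rad, forces in N, time in s.
With the tool pointing down it reaches from about 0.4 to 0.825 m from the base axis. Payload 7 kg.
Tool frame: the origin (TCP) lies at the very end of the fingers, on their centre line; the grasp point (between the pads) lies 19 mm behind it; z points along the fingers, y is the line along which they close (so a half turn about z gives the same grasp; the last joint's range is limited). The gripper opens to 88 mm and grips with 3 to 60 N. Pads are 19 mm wide; open, the fingers measure 130 mm over their backs; the gripper's body (78 mm by 193 mm) begins 47 mm behind the grasp point.
Start: joints at [1.623, 0.359, 0.012, 0, -1.224, -0.288], TCP at [0.158, 0.656, 0.227] pointing down, gripper open.
Joint ranges: [-3.07, 3.07], [-1.43, 2.12], [-1.02, 1.25], [-3.03, 1.67], [-3.05, -0], [-3.03, 3.03]. Speed limits (rad/s): [2.39, 2.39, 3.01, 3.14, 3.14, 3.14].

## Interface

Orientations are given as [roll, pitch, yaw] about the fixed x, y, z axes, in that order (R = Rz(yaw) Ry(pitch) Rx(roll)).
In Python, from station import arm gives the robot as it stands. The module is installed in compiled form; this text tells all that it offers.
- The arm moves only by the shell command python3 -m crank 'ROWS' [FORCE]. ROWS is JSON, a list of rows, each an object of numbers: "dx", "dy", "dz": the shift along the world's x, y, z in m; "twist": the turn about the world's z in degrees; "grip": the opening, from -1 (shut) to 1 (fully open). A call has exactly 5 rows; each row is the pose to reach, as a shift and turn from the pose commanded when the call began; what a row does not reach only later rows make up. A row lasts 1/12 s, in which the tool goes at most 41.7 mm and 7.16 degrees, less where a joint would pass 70% of its speed; a pose out of reach is approached as far as the arm can. A call with a gripper value outside its range is refused whole. The fingers move at their own pace and stop on an object; FORCE is the grip in N (left out, the last holds). Time passes only in rows, so rows that repeat a pose let the fingers close, or fill a call up. It gives the time, the measured TCP pose, the force, the opening and the grip force at its end, in the units of the state.
- arm.get_state(): the state, without advancing time (a new reading comes with each control period).
- arm.grab_frame(name): name is "side" or "top" or "wrist"; returns the picture (400x640x3 uint8, red, green, blue); there is no depth.
- arm.get_calibration(name): a dict with "fx", "fy", "cx", "cy" (pixels), "cam_to_world" (4x4, takes a point from camera to world coordinates); the wrist camera has in their place "tool_from_camera" (4x4, takes a point from camera to tool coordinates, whose origin is the TCP and whose axes are the flange's). Camera axes: x right, y down, z forward; pixel columns grow to the right and rows downward; lengths in m; the calibration is good to about 2 mm. A picture is of the moment at which its call begins: read the wrist's pose just before it. get_calibration takes no time and is no camera call.
- arm.job_done(): hands the job in; it is judged then, once.
The state is a dict: "t": time; "q": joint angles; "qd": joint speeds; "joint_efforts": joint torques, N m; "eef_pos": TCP position; "ee_rot": TCP orientation; "force": force on the tool from outside, world axes, zero at the start; "moment": the same for the moment, N m; "width": finger opening in m; "gripper_force": force on a finger pad.
Only numpy, scipy, OpenCV 4.12 (cv2) and the standard library are available. Lean on these libraries where they do the work, as an engineer would, in place of code of your own. Each camera call takes 0.05 s, during which the arm holds its last target. There are 200 camera calls.

## Working session

There is one attempt and no reset: what is moved stays moved. The work goes in short steps, Python scripts to look and compute and a shell command to move; the robot and the scene stay as the last step left them, time stands still between calls to the robot, and variables do not carry over. Pictures are saved under pics/ and viewed, at most 10 in all, crops included, and the job is handed in when it is done.

```bash
mkdir -p pics; python3 - <<'E'
from station import arm
import cv2,numpy as np
for n in("top","side"):
    cv2.imwrite(f"pics/{n}0.png",arm.grab_frame(n)[:,:,::-1])
    c=arm.get_calibration(n);print(n,c["fx"],c["fy"],c["cx"],c["cy"],np.round(c["cam_to_world"],3).tolist())
s=arm.get_state();print(s["t"],s["eef_pos"],s["ee_rot"],s["width"])
E
```

```text
top 365.23712708001455 365.23712708001455 313.26694114362965 200.48053360245942 [[0.029, -0.994, 0.105, 0.409], [-0.999, -0.032, -0.025, 0.178], [0.028, -0.105, -0.994, 0.946], [0.0, 0.0, 0.0, 1.0]]
side 436.425909391364 436.425909391364 316.3252242274789 203.0333989809524 [[0.817, -0.33, 0.474, -0.003], [-0.577, -0.464, 0.672, -0.534], [-0.002, -0.822, -0.57, 0.687], [0.0, 0.0, 0.0, 1.0]]
0.1 [0.1576322  0.6558995  0.22574374] [ 3.14014123e+00 -1.33321783e-04 -2.35921743e-01] 0.0876773181643818
```

View pics/top0.png

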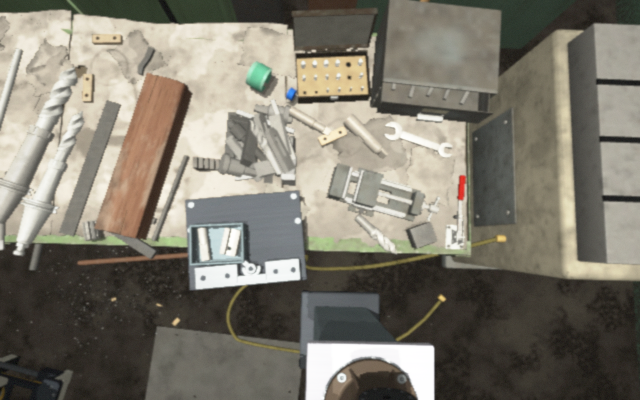

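View pics/side0.png

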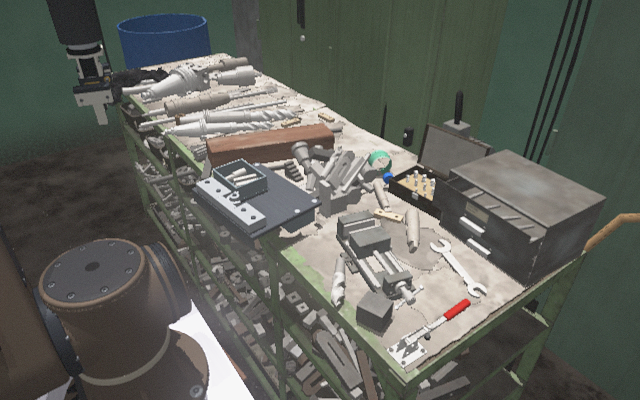

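The top view shows the plate at about (190–305, 192–290), the tray at (188–245, 222–263) and the foot near (250,268). I'll enlarge that area.

```bash
python3 - <<'E'
import cv2
a=cv2.imread("pics/top0.png")[180:300,170:320]
cv2.imwrite("pics/c0.png",cv2.resize(a,None,fx=5,fy=5,interpolation=cv2.INTER_CUBIC))
E
```

```text
(no output)
```

View pics/c0.png

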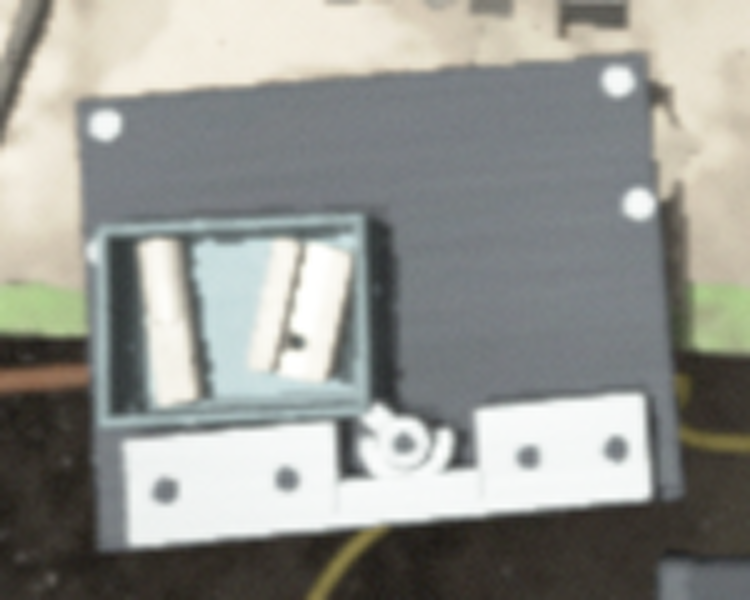

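```bash
cat > h.py <<'E'
from station import arm
import numpy as np
def ray(n,u,v,z):
    c=arm.get_calibration(n);T=np.array(c["cam_to_world"])
    d=T[:3,:3]@np.array([(u-c["cx"])/c["fx"],(v-c["cy"])/c["fy"],1]);o=T[:3,3]
    return (o+d*(z-o[2])/d[2])[:2]
E
python3 - <<'E'
from h import *
P=lambda u,v,z:ray("top",170+u/5,180+v/5,z)
pl=[P(u,v,.07) for u,v in[(80,100),(648,55),(680,495),(98,548)]]
tr=[P(u,v,.11) for u,v in[(97,228),(362,212),(372,408),(100,425)]]
f=P(405,443,.104);print(np.round(pl,3),np.round(tr,3),f)
for q in(pl,tr):
    print([np.linalg.norm(q[i]-q[i-1]).round(3) for i in range(4)],[np.degrees(np.arctan2(*(q[a]-q[b])[::-1])).round(1) for a,b in((0,1),(3,2),(0,3),(1,2))])
def fit(model,obs):
    A=np.array(model,float)/1e3;B=np.array(obs);a=A-A.mean(0);b=B-B.mean(0)
    th=np.arctan2((a[:,0]*b[:,1]-a[:,1]*b[:,0]).sum(),(a*b).sum())
    R=np.array([[np.cos(th),-np.sin(th)],[np.sin(th),np.cos(th)]]);t=B.mean(0)-R@A.mean(0)
    return th,t,np.abs(B-A@R.T-t).max()
print("plate",fit([(174,150),(174,-125),(-36,-125),(-36,150)],pl))
print("tray",fit([(104,134),(104,14),(14,14),(14,134),(0,0)],tr+[f]))
E
```

```text
[[0.493 0.46 ]
 [0.524 0.189]
 [0.315 0.167]
 [0.284 0.438]] [[0.431 0.435]
 [0.442 0.316]
 [0.354 0.308]
 [0.343 0.428]] [0.33863787 0.29285832]
[np.float64(0.21), np.float64(0.272), np.float64(0.21), np.float64(0.272)] [np.float64(96.4), np.float64(96.6), np.float64(6.0), np.float64(6.0)]
[np.float64(0.088), np.float64(0.119), np.float64(0.088), np.float64(0.121)] [np.float64(95.2), np.float64(95.1), np.float64(4.5), np.float64(5.7)]
plate (np.float64(0.11038629484896166), array([0.3367113 , 0.29344235]), np.float64(0.002106985531048433))
tray (np.float64(0.08549143800935105), array([0.34000245, 0.29306351]), np.float64(0.001507848500629183))
```

```bash
python3 -m crank '[{"dx":0.03,"dy":-0.02,"twist":4,"grip":-1},{"dx":0.06,"dy":-0.04,"twist":8,"grip":-1},{"dx":0.09,"dy":-0.06,"twist":12,"grip":-1},{"dx":0.12,"dy":-0.08,"twist":16,"grip":-1},{"dx":0.15,"dy":-0.10,"twist":18.7,"grip":-1}]' 10
python3 -m crank '[{"dx":0.03,"dy":-0.02,"dz":0,"grip":-1},{"dx":0.06,"dy":-0.04,"dz":-0.02,"grip":-1},{"dx":0.09,"dy":-0.06,"dz":-0.05,"grip":-1},{"dx":0.102,"dy":-0.066,"dz":-0.08,"grip":-1},{"dx":0.102,"dy":-0.066,"dz":-0.10,"grip":-1}]'
python3 - <<'E'
from h import *
import cv2
s=arm.get_state();print(s["t"],s["eef_pos"],np.degrees(s["ee_rot"]),s["width"],s["force"])
a=arm.grab_frame("top")[150:310,130:330,::-1];b=arm.grab_frame("side")[100:260,150:350,::-1]
cv2.imwrite("pics/c1.png",cv2.resize(np.hstack([a,b]),None,fx=2,fy=2,interpolation=cv2.INTER_CUBIC))
E
```

```text
0.1 [0.1576322  0.6558995  0.22574374] [ 1.79916840e+02 -7.63877546e-03 -1.35173201e+01] 0.0876773181643818 [ 0.06049796 -0.51033551  0.26155161]invalid input at $[0]: expected keys dx, dy, dz, twist, grip
invalid input at $[0]: expected keys dx, dy, dz, twist, grip
```

View pics/c1.png

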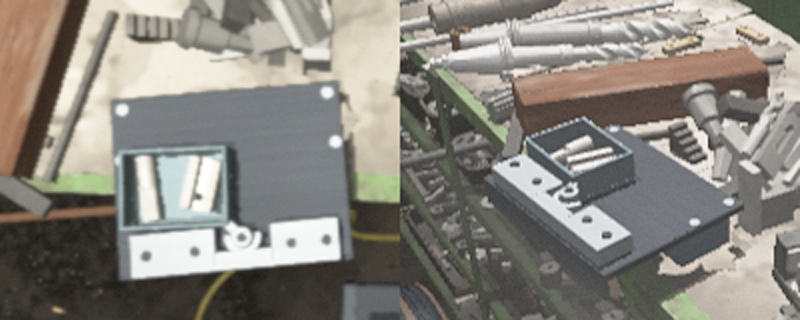

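The picture shows the scene unchanged, because the calls were refused: every row needs all five keys. The wood beam lies well to the left of the tray.

```bash
python3 -m crank '[{"dx":0.03,"dy":-0.02,"dz":0,"twist":4,"grip":-1},{"dx":0.06,"dy":-0.04,"dz":0,"twist":8,"grip":-1},{"dx":0.09,"dy":-0.06,"dz":0,"twist":12,"grip":-1},{"dx":0.12,"dy":-0.08,"dz":0,"twist":16,"grip":-1},{"dx":0.15,"dy":-0.10,"dz":0,"twist":18.7,"grip":-1}]' 10
python3 -m crank '[{"dx":0.03,"dy":-0.02,"dz":0,"twist":0,"grip":-1},{"dx":0.06,"dy":-0.04,"dz":-0.02,"twist":0,"grip":-1},{"dx":0.09,"dy":-0.06,"dz":-0.05,"twist":0,"grip":-1},{"dx":0.102,"dy":-0.066,"dz":-0.08,"twist":0,"grip":-1},{"dx":0.102,"dy":-0.066,"dz":-0.10,"twist":0,"grip":-1}]'
python3 - <<'E'
from h import *
import cv2
s=arm.get_state();print(s["t"],s["eef_pos"],np.degrees(s["ee_rot"]),s["width"],s["force"])
a=arm.grab_frame("top")[150:310,130:330,::-1];b=arm.grab_frame("side")[100:260,150:350,::-1]
cv2.imwrite("pics/c2.png",cv2.resize(np.hstack([a,b]),None,fx=2,fy=2,interpolation=cv2.INTER_CUBIC))
E
```

```text
t: 0.62
eef_pos: [0.3087, 0.5552, 0.2265]
ee_rot: [3.142, 0.0, 0.095]
force: [0.3, 0.7, 0.3]
width: 0.0599
gripper_force: 0.0
t: 1.03
eef_pos: [0.4117, 0.4868, 0.1235]
ee_rot: [3.139, 0.002, 0.087]
force: [-0.2, 0.2, -0.4]
width: 0.0263
gripper_force: 0.0
1.0333 [0.41167026 0.48684523 0.12349776] [1.79866894e+02 1.05936075e-01 4.96305041e+00] 0.026273899146986274 [-0.20486127  0.1702098  -0.36061901]
```

View pics/c2.png

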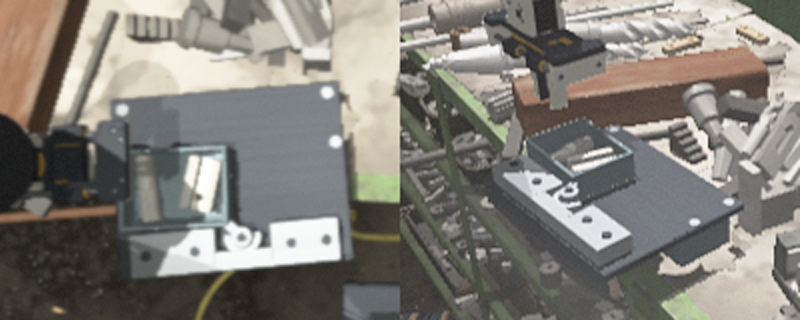

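The gripper is left of the tray and clear of it, with the fingers still closing. I'll lower it and approach to just short of contact.

```bash
python3 -m crank '[{"dx":0,"dy":0,"dz":-0.02,"twist":0,"grip":-1},{"dx":0,"dy":0,"dz":-0.045,"twist":0,"grip":-1},{"dx":0,"dy":-0.01,"dz":-0.045,"twist":0,"grip":-1},{"dx":0,"dy":-0.018,"dz":-0.045,"twist":0,"grip":-1},{"dx":0,"dy":-0.024,"dz":-0.045,"twist":0,"grip":-1}]'
python3 -m crank '[{"dx":0.000,"dy":-0.002,"dz":0,"twist":0,"grip":-1},{"dx":0,"dy":-0.004,"dz":0,"twist":0,"grip":-1},{"dx":0,"dy":-0.006,"dz":0,"twist":0,"grip":-1},{"dx":0,"dy":-0.008,"dz":0,"twist":0,"grip":-1},{"dx":0,"dy":-0.010,"dz":0,"twist":0,"grip":-1}]'
```

```text
t: 1.55
eef_pos: [0.4098, 0.4664, 0.0834]
ee_rot: [-3.141, -0.001, 0.092]
force: [0.1, 0.2, -0.0]
width: 0.0004
gripper_force: 0.0
t: 1.97
eef_pos: [0.4098, 0.4564, 0.0821]
ee_rot: [-3.141, -0.0, 0.091]
force: [-0.0, 0.5, 0.1]
width: 0.0007
gripper_force: 0.0
```

```bash
python3 -m crank '[{"dx":0.000,"dy":-0.002,"dz":0,"twist":0,"grip":-1},{"dx":0,"dy":-0.004,"dz":0,"twist":0,"grip":-1},{"dx":0,"dy":-0.005,"dz":0,"twist":0,"grip":-1},{"dx":0,"dy":-0.006,"dz":0,"twist":0,"grip":-1},{"dx":0,"dy":-0.007,"dz":0,"twist":0,"grip":-1}]'

```

```text
t: 2.38
eef_pos: [0.4103, 0.4508, 0.0819]
ee_rot: [-3.139, -0.002, 0.091]
force: [2.4, 6.5, -2.4]
width: 0.0006
gripper_force: 3.2
```

```bash
python3 - <<'E'
import numpy as np
F=np.array([.338,.293]);L=np.array([.087,.1505])
def p(d):
    t=np.radians(5.2-d);c,s=np.cos(t),np.sin(t);return F+np.array([[c,-s],[s,c]])@L
for k in range(0,88,12):
    print(k,p(k).round(4),[tuple((1e3*(p(k+2.4*i)-p(k))).round(1)) for i in range(1,6)])
E
```

```text
0 [0.411  0.4508] [(np.float64(6.5), np.float64(-3.2)), (np.float64(12.9), np.float64(-6.7)), (np.float64(19.2), np.float64(-10.4)), (np.float64(25.3), np.float64(-14.4)), (np.float64(31.2), np.float64(-18.6))]
12 [0.4422 0.4321] [(np.float64(5.7), np.float64(-4.5)), (np.float64(11.3), np.float64(-9.2)), (np.float64(16.6), np.float64(-14.2)), (np.float64(21.7), np.float64(-19.3)), (np.float64(26.7), np.float64(-24.7))]
24 [0.4689 0.4074] [(np.float64(4.7), np.float64(-5.6)), (np.float64(9.1), np.float64(-11.4)), (np.float64(13.3), np.float64(-17.3)), (np.float64(17.3), np.float64(-23.4)), (np.float64(20.9), np.float64(-29.7))]
36 [0.4898 0.3777] [(np.float64(3.4), np.float64(-6.4)), (np.float64(6.6), np.float64(-13.0)), (np.float64(9.4), np.float64(-19.7)), (np.float64(12.0), np.float64(-26.5)), (np.float64(14.3), np.float64(-33.4))]
48 [0.5041 0.3443] [(np.float64(2.0), np.float64(-7.0)), (np.float64(3.7), np.float64(-14.1)), (np.float64(5.1), np.float64(-21.2)), (np.float64(6.2), np.float64(-28.4)), (np.float64(7.0), np.float64(-35.7))]
60 [0.5111 0.3087] [(np.float64(0.5), np.float64(-7.3)), (np.float64(0.7), np.float64(-14.5)), (np.float64(0.6), np.float64(-21.8)), (np.float64(0.2), np.float64(-29.1)), (np.float64(-0.5), np.float64(-36.3))]
72 [0.5106 0.2723] [(np.float64(-1.0), np.float64(-7.2)), (np.float64(-2.3), np.float64(-14.4)), (np.float64(-4.0), np.float64(-21.5)), (np.float64(-5.9), np.float64(-28.5)), (np.float64(-8.1), np.float64(-35.4))]
84 [0.5025 0.2369] [(np.float64(-2.5), np.float64(-6.8)), (np.float64(-5.3), np.float64(-13.6)), (np.float64(-8.3), np.float64(-20.2)), (np.float64(-11.7), np.float64(-26.7)), (np.float64(-15.3), np.float64(-33.0))]
```

```bash
python3 - <<'E'
import numpy as np
F=np.array([.338,.293])
def p(d):
    L=np.array([.087-.0002*d,.1495])
    t=np.radians(5.2-d);c,s=np.cos(t),np.sin(t);return F+np.array([[c,-s],[s,c]])@L
for k in range(0,88,12):
    print(k,p(k).round(4),[(1e3*(p(k+2.4*i)-p(k))).round(1).tolist() for i in range(1,6)])
E
```

```text
0 [0.4111 0.4498] [[6.0, -3.2], [11.9, -6.7], [17.6, -10.3], [23.2, -14.2], [28.6, -18.3]]
12 [0.4397 0.4314] [[5.2, -4.3], [10.3, -8.8], [15.2, -13.5], [19.8, -18.4], [24.3, -23.4]]
24 [0.464 0.408] [[4.3, -5.2], [8.3, -10.6], [12.1, -16.1], [15.7, -21.7], [19.1, -27.5]]
36 [0.4831 0.3806] [[3.1, -5.9], [6.0, -11.9], [8.7, -18.0], [11.1, -24.2], [13.3, -30.4]]
48 [0.4964 0.3501] [[1.9, -6.3], [3.6, -12.7], [5.0, -19.2], [6.1, -25.7], [7.0, -32.2]]
60 [0.5034 0.3179] [[0.6, -6.5], [1.0, -13.1], [1.1, -19.7], [1.0, -26.2], [0.6, -32.7]]
72 [0.504  0.2852] [[-0.6, -6.5], [-1.5, -13.0], [-2.7, -19.4], [-4.1, -25.7], [-5.7, -32.0]]
84 [0.4983 0.2532] [[-1.9, -6.2], [-4.0, -12.3], [-6.4, -18.3], [-8.9, -24.3], [-11.7, -30.1]]
```

```bash
python3 -m crank '[{"dx":0.006,"dy":-0.0032,"dz":0,"twist":-2.4,"grip":-1},{"dx":0.0119,"dy":-0.0067,"dz":0,"twist":-4.8,"grip":-1},{"dx":0.0176,"dy":-0.0103,"dz":0,"twist":-7.2,"grip":-1},{"dx":0.0232,"dy":-0.0142,"dz":0,"twist":-9.6,"grip":-1},{"dx":0.0286,"dy":-0.0183,"dz":0,"twist":-12,"grip":-1}]'
python3 - <<'E'
from h import *
import cv2
a=arm.grab_frame("top")[170:300,170:320,::-1];b=arm.grab_frame("side")[120:250,170:320,::-1]
cv2.imwrite("pics/c3.png",cv2.resize(np.hstack([a,b]),None,fx=2.6,fy=2.6,interpolation=cv2.INTER_CUBIC))
E
```

```text
t: 2.8
eef_pos: [0.4399, 0.4335, 0.0824]
ee_rot: [-3.137, -0.002, -0.12]
force: [4.5, 7.7, -1.6]
width: 0.0003
gripper_force: 3.8
```

View pics/c3.png

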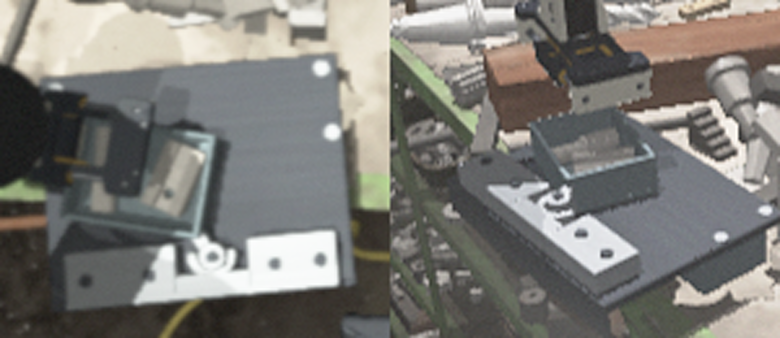

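The tray has turned about 12°, the foot (around 210,256 in the left half) is still in the cup, and it lies flat. I'll carry on.

```bash
python3 -m crank '[{"dx":0.0052,"dy":-0.0043,"dz":0,"twist":-2.4,"grip":-1},{"dx":0.0103,"dy":-0.0088,"dz":0,"twist":-4.8,"grip":-1},{"dx":0.0152,"dy":-0.0135,"dz":0,"twist":-7.2,"grip":-1},{"dx":0.0198,"dy":-0.0184,"dz":0,"twist":-9.6,"grip":-1},{"dx":0.0243,"dy":-0.0234,"dz":0,"twist":-12,"grip":-1}]'
python3 -m crank '[{"dx":0.0043,"dy":-0.0052,"dz":0,"twist":-2.4,"grip":-1},{"dx":0.0083,"dy":-0.0106,"dz":0,"twist":-4.8,"grip":-1},{"dx":0.0121,"dy":-0.0161,"dz":0,"twist":-7.2,"grip":-1},{"dx":0.0157,"dy":-0.0217,"dz":0,"twist":-9.6,"grip":-1},{"dx":0.0191,"dy":-0.0275,"dz":0,"twist":-12,"grip":-1}]'
python3 - <<'E'
from h import *
import cv2
a=arm.grab_frame("top")[170:300,170:320,::-1];b=arm.grab_frame("side")[120:250,170:320,::-1]
cv2.imwrite("pics/c4.png",cv2.resize(np.hstack([a,b]),None,fx=2.6,fy=2.6,interpolation=cv2.INTER_CUBIC))
E
```

```text
t: 3.32
eef_pos: [0.465, 0.4104, 0.0828]
ee_rot: [-3.135, -0.003, -0.329]
force: [6.8, 6.8, -2.2]
width: 0.0001
gripper_force: 4.5
t: 3.73
eef_pos: [0.4853, 0.3833, 0.0833]
ee_rot: [-3.133, -0.002, -0.538]
force: [11.4, 6.1, -2.3]
width: 0.0003
gripper_force: 5.6
```

View pics/c4.png

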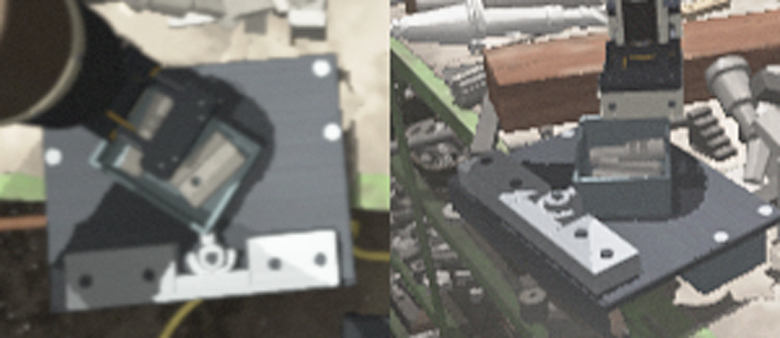

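The tray has turned about 36° and the foot is seated at (210,257). Forces stay moderate, so I'll continue.

```bash
python3 -m crank '[{"dx":0.0031,"dy":-0.0059,"dz":0,"twist":-2.4,"grip":-1},{"dx":0.006,"dy":-0.0119,"dz":0,"twist":-4.8,"grip":-1},{"dx":0.0087,"dy":-0.018,"dz":0,"twist":-7.2,"grip":-1},{"dx":0.0111,"dy":-0.0242,"dz":0,"twist":-9.6,"grip":-1},{"dx":0.0133,"dy":-0.0304,"dz":0,"twist":-12,"grip":-1}]'
python3 -m crank '[{"dx":0.0019,"dy":-0.0063,"dz":0,"twist":-2.4,"grip":-1},{"dx":0.0036,"dy":-0.0127,"dz":0,"twist":-4.8,"grip":-1},{"dx":0.005,"dy":-0.0192,"dz":0,"twist":-7.2,"grip":-1},{"dx":0.0061,"dy":-0.0257,"dz":0,"twist":-9.6,"grip":-1},{"dx":0.007,"dy":-0.0322,"dz":0,"twist":-12,"grip":-1}]'
python3 - <<'E'
from h import *
import cv2
a=arm.grab_frame("top")[170:300,170:320,::-1];b=arm.grab_frame("side")[120:250,190:340,::-1]
cv2.imwrite("pics/c5.png",cv2.resize(np.hstack([a,b]),None,fx=2.6,fy=2.6,interpolation=cv2.INTER_CUBIC))
E
```

```text
t: 4.25
eef_pos: [0.4996, 0.3529, 0.0838]
ee_rot: [-3.131, -0.002, -0.747]
force: [14.4, 5.8, -1.7]
width: 0.0002
gripper_force: 6.7
t: 4.67
eef_pos: [0.5077, 0.3205, 0.0843]
ee_rot: [-3.13, -0.001, -0.956]
force: [17.6, 4.8, -0.1]
width: 0.0003
gripper_force: 7.4
```

View pics/c5.png

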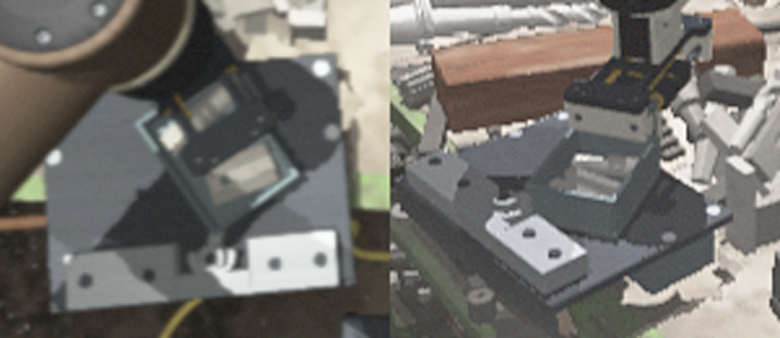

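The tray is at about 60° with the foot in the cup. The tool leans inward a little (17 N), so I'll ease it outward slightly on the next arcs.

```bash
python3 -m crank '[{"dx":0.001,"dy":-0.0065,"dz":0,"twist":-2.4,"grip":-1},{"dx":0.0018,"dy":-0.0131,"dz":0,"twist":-4.8,"grip":-1},{"dx":0.0023,"dy":-0.0197,"dz":0,"twist":-7.2,"grip":-1},{"dx":0.0025,"dy":-0.0262,"dz":0,"twist":-9.6,"grip":-1},{"dx":0.0024,"dy":-0.0327,"dz":0,"twist":-12,"grip":-1}]'
python3 -m crank '[{"dx":-0.0006,"dy":-0.0065,"dz":0,"twist":-2.4,"grip":-1},{"dx":-0.0015,"dy":-0.013,"dz":0,"twist":-4.8,"grip":-1},{"dx":-0.0027,"dy":-0.0194,"dz":0,"twist":-7.2,"grip":-1},{"dx":-0.0041,"dy":-0.0257,"dz":0,"twist":-9.6,"grip":-1},{"dx":-0.0057,"dy":-0.032,"dz":0,"twist":-12,"grip":-1}]'
python3 - <<'E'
from h import *
import cv2
a=arm.grab_frame("top")[170:300,170:320,::-1];b=arm.grab_frame("side")[120:250,190:340,::-1]
cv2.imwrite("pics/c6.png",cv2.resize(np.hstack([a,b]),None,fx=2.6,fy=2.6,interpolation=cv2.INTER_CUBIC))
E
```

```text
t: 5.18
eef_pos: [0.5097, 0.2899, 0.0864]
ee_rot: [-3.127, 0.004, -1.164]
force: [3.2, 6.8, 14.6]
width: 0.0003
gripper_force: 2.0
t: 5.6
eef_pos: [0.5051, 0.2566, 0.086]
ee_rot: [-3.128, 0.005, -1.374]
force: [18.7, 0.6, 7.8]
width: 0.0004
gripper_force: 9.3
```

View pics/c6.png

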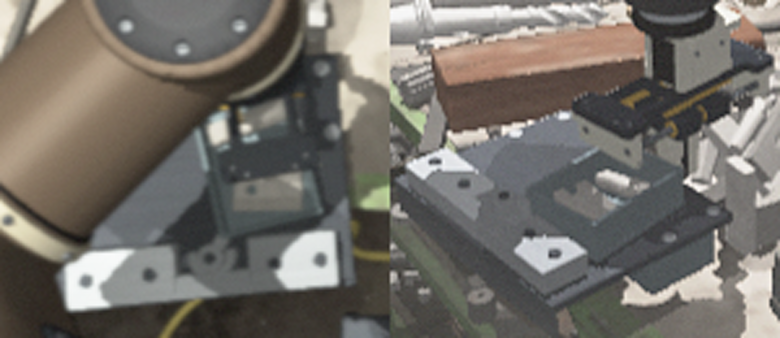

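The tray is at about 80°, nearly flush. There is some downward press, so I'll rise 2 mm while finishing slowly.

```bash
python3 -m crank '[{"dx":-0.0008,"dy":-0.003,"dz":0.002,"twist":-1.2,"grip":-1},{"dx":-0.0017,"dy":-0.006,"dz":0.002,"twist":-2.4,"grip":-1},{"dx":-0.0027,"dy":-0.009,"dz":0.002,"twist":-3.6,"grip":-1},{"dx":-0.0038,"dy":-0.012,"dz":0.002,"twist":-4.6,"grip":-1},{"dx":-0.005,"dy":-0.015,"dz":0.002,"twist":-5.2,"grip":-1}]'
python3 - <<'E'
from h import *
import cv2
a=arm.grab_frame("top")[170:300,170:320,::-1];b=arm.grab_frame("side")[120:250,190:340,::-1]
cv2.imwrite("pics/c7.png",cv2.resize(np.hstack([a,b]),None,fx=2.6,fy=2.6,interpolation=cv2.INTER_CUBIC))
E
```

```text
t: 6.12
eef_pos: [0.4993, 0.2385, 0.0862]
ee_rot: [-3.132, 0.001, -1.465]
force: [22.2, -6.9, 0.7]
width: 0.0008
gripper_force: 10.1
```

View pics/c7.png

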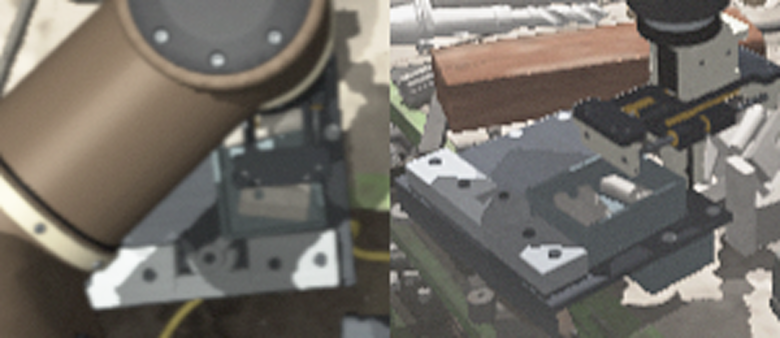

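```bash
python3 -m crank '[{"dx":-0.001,"dy":0,"dz":0,"twist":0,"grip":-1},{"dx":-0.002,"dy":0,"dz":0,"twist":0,"grip":-1},{"dx":-0.003,"dy":0,"dz":0,"twist":0,"grip":-1},{"dx":-0.003,"dy":0,"dz":0,"twist":0,"grip":-1},{"dx":-0.003,"dy":0,"dz":0,"twist":0,"grip":-1}]'

```

```text
t: 6.63
eef_pos: [0.4988, 0.2385, 0.0872]
ee_rot: [-3.128, 0.001, -1.463]
force: [32.7, -14.1, 0.6]
width: 0.0002
gripper_force: 14.9
```

```bash
python3 -m crank '[{"dx":0.003,"dy":0.000,"dz":0,"twist":0,"grip":-1},{"dx":0.008,"dy":0.001,"dz":0,"twist":0,"grip":-1},{"dx":0.02,"dy":0.002,"dz":0.0,"twist":0,"grip":-1},{"dx":0.035,"dy":0.004,"dz":0.01,"twist":0,"grip":-1},{"dx":0.04,"dy":0.004,"dz":0.04,"twist":0,"grip":-1}]'
python3 -m crank '[{"dx":0,"dy":0.0,"dz":0.04,"twist":0,"grip":-1},{"dx":0,"dy":0.0,"dz":0.08,"twist":0,"grip":-1},{"dx":0,"dy":0.04,"dz":0.09,"twist":0,"grip":-1},{"dx":0,"dy":0.08,"dz":0.09,"twist":0,"grip":-1},{"dx":0,"dy":0.12,"dz":0.09,"twist":0,"grip":-1}]'
python3 -m crank '[{"dx":-0.02,"dy":0.035,"dz":0,"twist":0,"grip":-1},{"dx":-0.04,"dy":0.07,"dz":0,"twist":0,"grip":-1},{"dx":-0.06,"dy":0.105,"dz":0,"twist":0,"grip":-1},{"dx":-0.08,"dy":0.14,"dz":0,"twist":0,"grip":-1},{"dx":-0.1,"dy":0.175,"dz":0,"twist":0,"grip":-1}]'
python3 -m crank '[{"dx":-0.02,"dy":0.035,"dz":0,"twist":0,"grip":-1},{"dx":-0.04,"dy":0.07,"dz":0,"twist":0,"grip":-1},{"dx":-0.06,"dy":0.105,"dz":0,"twist":0,"grip":-1},{"dx":-0.08,"dy":0.14,"dz":0,"twist":0,"grip":-1},{"dx":-0.1,"dy":0.175,"dz":0,"twist":0,"grip":-1}]'
python3 - <<'E'
from h import *
import cv2
im=arm.grab_frame("top")[:,:,::-1];cv2.imwrite("pics/top8.png",im);cv2.imwrite("pics/side8.png",arm.grab_frame("side")[:,:,::-1])
# expected rim corners (world) if flush, projected
c=arm.get_calibration("top");T=np.linalg.inv(c["cam_to_world"])
th=.109-np.pi/2;R=np.array([[np.cos(th),-np.sin(th)],[np.sin(th),np.cos(th)]])
for m in[(104,134),(104,14),(14,14),(14,134),(0,0)]:
    w=np.r_[R@np.array(m)/1e3+[.338,.293],.11 if m[0] else .104,1];q=T@w
    print(m,(c["fx"]*q[0]/q[2]+c["cx"]).round(1),(c["fy"]*q[1]/q[2]+c["cy"]).round(1))
hsv=cv2.cvtColor(im,cv2.COLOR_BGR2HSV)[180:300,170:320]
o=cv2.imread("pics/top0.png");h0=cv2.cvtColor(o,cv2.COLOR_BGR2HSV)[180:300,170:320]
for h in(h0,hsv):
    m=((h[...,0]>80)&(h[...,0]<105)&(h[...,1]>35)).astype(np.uint8)
    m=cv2.morphologyEx(m,cv2.MORPH_CLOSE,np.ones((3,3)))
    n,l,st,ce=cv2.connectedComponentsWithStats(m);k=1+st[1:,4].argmax()
    cs,_=cv2.findContours((l==k).astype(np.uint8),cv2.RETR_EXTERNAL,cv2.CHAIN_APPROX_NONE)
    r=cv2.minAreaRect(max(cs,key=len));b=cv2.boxPoints(r)+[170,180];print(st[k],r[2],b.round(1).tolist())
    w=[ray("top",*p,.11) for p in b];print(np.round(w,3).tolist(),[np.degrees(np.arctan2(*(w[i]-w[i-1])[::-1])).round(1) for i in range(4)])
E
```

```text
t: 7.05
eef_pos: [0.5298, 0.2403, 0.1197]
ee_rot: [3.134, -0.004, -1.467]
force: [0.1, 0.7, -0.3]
width: 0.0008
gripper_force: 0.0
t: 7.47
eef_pos: [0.5311, 0.363, 0.2153]
ee_rot: [-3.14, 0.002, -1.468]
force: [0.3, -0.2, -0.8]
width: 0.0005
gripper_force: 0.0
t: 7.88
eef_pos: [0.4294, 0.538, 0.2129]
ee_rot: [3.14, -0.002, -1.466]
force: [1.5, 0.1, 0.1]
width: 0.0006
gripper_force: 0.0
t: 8.3
eef_pos: [0.3294, 0.713, 0.2127]
ee_rot: [3.141, -0.002, -1.466]
force: [0.3, 0.6, 0.7]
width: 0.0002
gripper_force: 0.0
(104, 134) 292.3 206.3
(104, 14) 296.3 259.0
(14, 14) 256.4 262.3
(14, 134) 253.0 209.3
(0, 0) 250.9 268.9
[23 56  1  1  1] 0.0 [[193.0, 236.0], [193.0, 236.0], [193.0, 236.0], [193.0, 236.0]]
[[0.408, 0.426], [0.408, 0.426], [0.408, 0.426], [0.408, 0.426]] [np.float64(0.0), np.float64(0.0), np.float64(0.0), np.float64(0.0)]Traceback (most recent call last):
  File "<stdin>", line 15, in <module>
ValueError: attempt to get argmax of an empty sequence
```

```bash
cat > fit.py <<'E'
from h import *
import cv2,itertools
from scipy.ndimage import map_coordinates
c=arm.get_calibration("top");T=np.linalg.inv(c["cam_to_world"])
def prj(w,z):
    q=T[:3,:3]@np.vstack([w.T,np.full(len(w),z)])+T[:3,3:]
    return c["fy"]*q[1]/q[2]+c["cy"],c["fx"]*q[0]/q[2]+c["cx"]
def ring(o):
    a=np.linspace(0,1,60)[:,None];cs=np.array([(104+o,134+o),(104+o,14-o),(14-o,14-o),(14-o,134+o)])
    return np.vstack([cs[i]+(cs[i-1]-cs[i])*a for i in range(4)])/1e3
rim=ring(-2)
def score(ch,x,y,t):
    R=np.array([[np.cos(t),-np.sin(t)],[np.sin(t),np.cos(t)]])
    return map_coordinates(ch,prj(rim@R.T+[x,y],.11),order=1).reshape(4,60)
def run(f,t0):
    im=cv2.imread(f).astype(float);s=im.sum(2)+1
    ch=1.0*(im[...,0]+im[...,1]-2*im[...,2])/s   # tealness
    best=[]
    for dx,dy,dt in itertools.product(np.arange(-8,9,1),np.arange(-8,9,1),np.arange(-12,13,1)):
        v=score(ch,.338+dx/1e3,.293+dy/1e3,np.radians(t0+dt))
        best.append((v.mean(),dx,dy,t0+dt))
    best.sort(reverse=True);print(f,np.round(best[:6],3).tolist());b=best[0]
    print(score(ch,.338+b[1]/1e3,.293+b[2]/1e3,np.radians(b[3])).mean(1).round(3),"bg",np.median(ch[195:220,195:290]).round(3))
run("pics/top0.png",5.2);run("pics/top8.png",-83.8)
E
python3 fit.py
```

```text
pics/top0.png [[0.066, 2.0, 1.0, 4.2], [0.066, 1.0, 1.0, 4.2], [0.066, 0.0, 2.0, 3.2], [0.066, 2.0, 0.0, 4.2], [0.066, 3.0, 0.0, 5.2], [0.066, 3.0, -1.0, 5.2]]
[0.066 0.066 0.067 0.067] bg 0.035
pics/top8.png [[0.067, 0.0, 0.0, -80.8], [0.067, 0.0, 1.0, -80.8], [0.067, 1.0, 2.0, -81.8], [0.067, -1.0, -1.0, -79.8], [0.067, 1.0, 0.0, -80.8], [0.067, 0.0, -1.0, -79.8]]
[0.068 0.068 0.066 0.067] bg 0.036
```

The rim fit reproduces the start pose. It now gives a yaw of about −81°, about 3° short of flush, with the foot still seated. The last push locked by friction, so I'll push again further out, along the tangent.

```bash

python3 -m crank '[{"dx":0.02,"dy":-0.035,"dz":0,"twist":0,"grip":-1},{"dx":0.04,"dy":-0.07,"dz":0,"twist":0,"grip":-1},{"dx":0.06,"dy":-0.105,"dz":0,"twist":0,"grip":-1},{"dx":0.08,"dy":-0.14,"dz":0,"twist":0,"grip":-1},{"dx":0.1,"dy":-0.175,"dz":0,"twist":0,"grip":-1}]'
python3 -m crank '[{"dx":0.02,"dy":-0.035,"dz":0,"twist":0,"grip":-1},{"dx":0.04,"dy":-0.07,"dz":0,"twist":0,"grip":-1},{"dx":0.06,"dy":-0.105,"dz":0,"twist":0,"grip":-1},{"dx":0.08,"dy":-0.14,"dz":0,"twist":0,"grip":-1},{"dx":0.102,"dy":-0.175,"dz":0,"twist":0,"grip":-1}]'
python3 -m crank '[{"dx":0,"dy":-0.035,"dz":0,"twist":0,"grip":-1},{"dx":0,"dy":-0.07,"dz":0,"twist":0,"grip":-1},{"dx":0,"dy":-0.105,"dz":0,"twist":0,"grip":-1},{"dx":0,"dy":-0.137,"dz":0,"twist":0,"grip":-1},{"dx":0,"dy":-0.137,"dz":-0.03,"twist":0,"grip":-1}]'
python3 -m crank '[{"dx":0,"dy":0,"dz":-0.03,"twist":0,"grip":-1},{"dx":0,"dy":0,"dz":-0.06,"twist":0,"grip":-1},{"dx":0,"dy":0,"dz":-0.08,"twist":0,"grip":-1},{"dx":0,"dy":0,"dz":-0.093,"twist":0,"grip":-1},{"dx":0,"dy":0,"dz":-0.096,"twist":0,"grip":-1}]'
```

```text
t: 8.82
eef_pos: [0.4312, 0.5347, 0.2128]
ee_rot: [3.14, -0.002, -1.466]
force: [1.7, -0.5, 1.0]
width: 0.0003
gripper_force: 0.0
t: 9.23
eef_pos: [0.533, 0.3595, 0.2133]
ee_rot: [3.14, -0.001, -1.466]
force: [1.2, 0.2, -0.4]
width: 0.0001
gripper_force: 0.0
t: 9.65
eef_pos: [0.535, 0.2214, 0.1888]
ee_rot: [-3.135, 0.003, -1.468]
force: [1.7, 2.1, 0.3]
width: 0.0004
gripper_force: 0.0
t: 10.07
eef_pos: [0.5289, 0.2227, 0.0851]
ee_rot: [3.133, -0.003, -1.467]
force: [-13.9, 0.7, 10.0]
width: 0.0006
gripper_force: 7.1
```

Something beyond the plate is touching the gripper, probably its long body against the clutter. I'll lift, turn the tool a quarter turn so the body lies along y, and push with the finger's flat side.

```bash

python3 -m crank '[{"dx":0,"dy":0,"dz":0.03,"twist":0,"grip":-1},{"dx":0,"dy":0,"dz":0.07,"twist":0,"grip":-1},{"dx":0,"dy":0,"dz":0.11,"twist":0,"grip":-1},{"dx":-0.005,"dy":0,"dz":0.12,"twist":7,"grip":-1},{"dx":-0.01,"dy":0.005,"dz":0.12,"twist":14,"grip":-1}]'
for i in 1 2; do python3 -m crank '[{"dx":0,"dy":0,"dz":0,"twist":7,"grip":-1},{"dx":0,"dy":0,"dz":0,"twist":14,"grip":-1},{"dx":0,"dy":0,"dz":0,"twist":21,"grip":-1},{"dx":0,"dy":0,"dz":0,"twist":28,"grip":-1},{"dx":0,"dy":0,"dz":0,"twist":35,"grip":-1}]'; done
python3 -m crank '[{"dx":0,"dy":0,"dz":0,"twist":6,"grip":-1},{"dx":0,"dy":0,"dz":0,"twist":6,"grip":-1},{"dx":0,"dy":0,"dz":0,"twist":6,"grip":-1},{"dx":0,"dy":0,"dz":0,"twist":6,"grip":-1},{"dx":0,"dy":0,"dz":0,"twist":6,"grip":-1}]'
```

```text
t: 10.48
eef_pos: [0.5243, 0.2301, 0.2117]
ee_rot: [-3.136, 0.001, -1.217]
force: [0.5, -0.0, -1.2]
width: 0.0006
gripper_force: 0.0
t: 10.9
eef_pos: [0.5225, 0.2293, 0.2071]
ee_rot: [3.14, 0.001, -0.605]
force: [0.2, -0.5, -0.2]
width: 0.0008
gripper_force: 0.0
t: 11.32
eef_pos: [0.5225, 0.2293, 0.2071]
ee_rot: [3.141, 0.001, 0.006]
force: [-0.3, 0.3, 0.3]
width: 0.0003
gripper_force: 0.0
t: 11.73
eef_pos: [0.5227, 0.2297, 0.2074]
ee_rot: [3.141, 0.0, 0.102]
force: [0.2, 0.4, 0.1]
width: 0.0003
gripper_force: 0.0
```

```bash

python3 -m crank '[{"dx":-0.008,"dy":0.006,"dz":-0.03,"twist":0,"grip":-1},{"dx":-0.008,"dy":0.006,"dz":-0.06,"twist":0,"grip":-1},{"dx":-0.008,"dy":0.006,"dz":-0.09,"twist":0,"grip":-1},{"dx":-0.008,"dy":0.006,"dz":-0.11,"twist":0,"grip":-1},{"dx":-0.008,"dy":0.006,"dz":-0.121,"twist":0,"grip":-1}]'
python3 -m crank '[{"dx":-0.004,"dy":0.0,"dz":0,"twist":0,"grip":-1},{"dx":-0.008,"dy":0.0,"dz":0,"twist":0,"grip":-1},{"dx":-0.012,"dy":0.0,"dz":0,"twist":0,"grip":-1},{"dx":-0.016,"dy":0,"dz":0,"twist":0,"grip":-1},{"dx":-0.018,"dy":0,"dz":0,"twist":0,"grip":-1}]'
```

```text
t: 12.15
eef_pos: [0.5134, 0.2348, 0.0838]
ee_rot: [3.14, 0.003, 0.103]
force: [-0.5, -0.5, 1.2]
width: 0.0002
gripper_force: 0.0
t: 12.57
eef_pos: [0.4966, 0.2363, 0.088]
ee_rot: [-3.14, -0.002, 0.105]
force: [0.2, -0.3, -0.8]
width: 0.0007
gripper_force: 0.0
```

No contact on the way down this time. Next is the tangential push.

```bash

python3 -m crank '[{"dx":-0.002,"dy":0.0,"dz":0,"twist":0,"grip":-1},{"dx":-0.0035,"dy":0.0,"dz":0,"twist":0,"grip":-1},{"dx":-0.005,"dy":-0.003,"dz":0,"twist":0,"grip":-1},{"dx":-0.006,"dy":-0.006,"dz":0,"twist":0,"grip":-1},{"dx":-0.007,"dy":-0.009,"dz":0,"twist":0,"grip":-1}]'
python3 -m crank '[{"dx":-0.001,"dy":-0.002,"dz":0,"twist":0,"grip":-1},{"dx":-0.0015,"dy":-0.003,"dz":0,"twist":0,"grip":-1},{"dx":-0.002,"dy":-0.004,"dz":0,"twist":0,"grip":-1},{"dx":-0.002,"dy":-0.004,"dz":0,"twist":0,"grip":-1},{"dx":-0.002,"dy":-0.004,"dz":0,"twist":0,"grip":-1}]'
```

```text
t: 12.98
eef_pos: [0.4918, 0.2284, 0.0877]
ee_rot: [-3.139, -0.005, 0.105]
force: [10.6, 5.9, -1.5]
width: 0.0004
gripper_force: 5.7
t: 13.4
eef_pos: [0.4923, 0.2265, 0.0887]
ee_rot: [-3.136, -0.01, 0.106]
force: [12.9, 6.3, -2.9]
width: 0.0002
gripper_force: 6.8
```

```bash

python3 -m crank '[{"dx":-0.001,"dy":-0.001,"dz":0,"twist":0,"grip":-1},{"dx":-0.002,"dy":-0.002,"dz":0,"twist":0,"grip":-1},{"dx":-0.003,"dy":-0.003,"dz":0,"twist":0,"grip":-1},{"dx":-0.004,"dy":-0.004,"dz":0,"twist":0,"grip":-1},{"dx":-0.004,"dy":-0.004,"dz":0,"twist":0,"grip":-1}]'

```

```text
t: 13.82
eef_pos: [0.4922, 0.2258, 0.0907]
ee_rot: [-3.131, -0.018, 0.107]
force: [21.6, 11.4, -3.1]
width: 0.0004
gripper_force: 11.3
```

```bash
python3 -m crank '[{"dx":0.003,"dy":0.002,"dz":0,"twist":0,"grip":-1},{"dx":0.008,"dy":0.004,"dz":0,"twist":0,"grip":-1},{"dx":0.02,"dy":0.004,"dz":0.0,"twist":0,"grip":-1},{"dx":0.022,"dy":0.004,"dz":0.02,"twist":0,"grip":-1},{"dx":0.022,"dy":0.004,"dz":0.06,"twist":0,"grip":-1}]'
python3 -m crank '[{"dx":0,"dy":0.0,"dz":0.03,"twist":0,"grip":-1},{"dx":0,"dy":0.0,"dz":0.06,"twist":0,"grip":-1},{"dx":0,"dy":0.04,"dz":0.06,"twist":0,"grip":-1},{"dx":0,"dy":0.08,"dz":0.06,"twist":0,"grip":-1},{"dx":0,"dy":0.12,"dz":0.06,"twist":0,"grip":-1}]'
for i in 1 2; do python3 -m crank '[{"dx":-0.02,"dy":0.035,"dz":0,"twist":0,"grip":-1},{"dx":-0.04,"dy":0.07,"dz":0,"twist":0,"grip":-1},{"dx":-0.06,"dy":0.105,"dz":0,"twist":0,"grip":-1},{"dx":-0.08,"dy":0.14,"dz":0,"twist":0,"grip":-1},{"dx":-0.1,"dy":0.175,"dz":0,"twist":0,"grip":-1}]'; done
python3 - <<'E'
from h import *
import cv2
for n in("top","side"):cv2.imwrite(f"pics/{n}9.png",arm.grab_frame(n)[:,:,::-1])
E
sed -i 's/^run.*/run("pics\/top9.png",-83.8)/' fit.py; python3 fit.py
python3 - <<'E'
import cv2,numpy as np
# changed regions outside plate
for n in("top","side"):
    d=cv2.absdiff(cv2.imread(f"pics/{n}0.png"),cv2.imread(f"pics/{n}9.png")).max(2)
    m=cv2.morphologyEx((d>40).astype(np.uint8),cv2.MORPH_OPEN,np.ones((2,2)))
    k,l,st,ce=cv2.connectedComponentsWithStats(cv2.dilate(m,np.ones((3,3))))
    print(n,[s.tolist() for s in st[1:] if s[4]>15])
# does side view of part interior: bright part pixels in tray in top view
a=cv2.cvtColor(cv2.imread("pics/top9.png"),cv2.COLOR_BGR2GRAY)[206:264:4,252:300:3];print(a)
E
```

```text
t: 14.23
eef_pos: [0.5032, 0.2201, 0.1421]
ee_rot: [3.136, 0.01, 0.103]
force: [0.2, 0.5, 0.1]
width: 0.0004
gripper_force: 0.0
t: 14.65
eef_pos: [0.5057, 0.343, 0.2073]
ee_rot: [-3.141, 0.0, 0.103]
force: [0.2, -0.2, -0.2]
width: 0.0003
gripper_force: 0.0
t: 15.07
eef_pos: [0.4046, 0.5183, 0.2058]
ee_rot: [3.14, 0.002, 0.104]
force: [1.4, 0.3, -0.2]
width: 0.0007
gripper_force: 0.0
t: 15.48
eef_pos: [0.3049, 0.6933, 0.2057]
ee_rot: [3.139, 0.001, 0.104]
force: [1.0, 0.3, 0.4]
width: 0.0003
gripper_force: 0.0
pics/top9.png [[0.067, 5.0, 3.0, -85.8], [0.067, 5.0, 2.0, -85.8], [0.067, 4.0, 1.0, -84.8], [0.067, 6.0, 4.0, -86.8], [0.067, 4.0, 2.0, -84.8], [0.067, 6.0, 5.0, -86.8]]
[0.067 0.068 0.067 0.067] bg 0.036
top [[268, 207, 5, 4, 20], [254, 208, 4, 4, 16], [189, 209, 112, 67, 4410], [57, 265, 5, 4, 20], [41, 266, 13, 16, 135], [29, 271, 7, 4, 28], [58, 276, 5, 11, 48], [58, 290, 5, 12, 57], [59, 305, 4, 4, 16], [300, 333, 15, 23, 221], [0, 355, 16, 8, 92], [300, 358, 8, 12, 93], [57, 370, 16, 30, 235], [370, 370, 9, 4, 36], [361, 373, 8, 6, 40], [398, 372, 5, 4, 20], [406, 373, 12
[... 1214 characters left out ...]
 155 157 199 214 205 115 196]
 [126 170  77 168 207 218 216 216 215 216 219 217 216 208 118  77]
 [123 174  85 163 219 219 217 217 217 215 219 216 219 206 128  72]
 [127 176  84 162 220 211 201 211 216 219 219 217 222 212 146  92]
 [125 164  69 156 230 248 248 246 237 204 198 192 195 211 141  73]
 [124 164  68 161 250 255 239 254 252 248 246 245 243 145 158  74]
 [125 176  71 163 249 249 204 254 255 255 255 255 253 163 165  72]
 [122 161  68 145 248 249 250 250 247 243 237 246 245 161 176  58]
 [119 161  71 119 211 212 211 208 206 224 241 244 168 148 176  63]
 [124 179 104 114 147 151 155 161 167 162 167 183 182 184 177 140]
 [238 248 117  77 150 243 244 247 249 248 248 249 248 248 247 244]]
```

```bash
sed -i '/^run/d' fit.py; cat > f2.py <<'E'
from fit import *
from scipy.optimize import minimize
rin,rout=ring(-6),ring(2)
for f,t0 in(("pics/top0.png",4.7),("pics/top8.png",-81),("pics/top9.png",-84.5)):
    im=cv2.imread(f).astype(float);ch=cv2.GaussianBlur((im[...,0]+im[...,1]-2*im[...,2])/(im.sum(2)+1),(0,0),.7)
    r=[minimize(lambda p:-1e3*score(ch,.338+p[0]/1e3,.293+p[1]/1e3,np.radians(p[2])).mean(),s,method="Nelder-Mead",options=dict(initial_simplex=np.array(s)+np.array([[0,0,0],[3,0,0],[0,3,0],[0,0,3]]))) for s in([0,0,t0],[2,-2,t0+1],[4,2,t0-1])]
    print(f,[(q.x.round(1).tolist(),round(q.fun,2)) for q in r])
    print(im.mean(2)[261:277,242:262].astype(int) if f[8] in"09" else "")
E
python3 f2.py
```

```text
pics/top0.png [([1.3, 0.5, 3.8], np.float64(-64.89)), ([1.3, 0.5, 3.8], np.float64(-64.89)), ([1.3, 0.5, 3.8], np.float64(-64.89))]
[[165 157 180 219 191 134  88  69  79  93 102 103 103 107 107 112 119 122
  123 124]
 [180 191 221 243 239 207 144  96  95  99  99  97  95  99 100 109 114 120
  121 122]
 [193 231 245 249 247 237 212 179 178 174 156 128  94  87  92  94 106 115
  114 117]
 [170 223 244 247 246 244 242 242 241 240 233 203 141  93  75  76  91 108
  105 108]
 [136 175 221 239 242 246 248 246 243 243 244 237 202 127  95 112 137 144
  114 101]
 [136 148 177 220 241 246 243 230 199 212 236 244 231 169 133 177 221 217
  150  92]
 [173 196 198 217 242 243 225 180 147 157 204 237 238 205 150 198 240 236
  177  97]
 [212 236 237 231 243 239 206 151 134 136 162 217 237 221 168 210 245 241
  181  98]
 [223 244 244 239 244 239 208 154 134 138 164 216 233 212 187 235 247 235
  163  92]
 [221 246 248 247 247 243 228 194 178 184 211 234 231 192 206 247 249 230
  149  86]
 [200 241 249 249 247 243 241 236 237 238 240 239 219 177 219 247 243 206
  121  76]
 [166 226 247 249 247 239 238 238
[... 1330 characters left out ...]
 248 242
  181  97]
 [224 246 248 247 246 241 222 192 190 210 234 234 196 133 174 237 248 236
  164  92]
 [223 247 249 248 243 242 241 239 239 240 239 217 150 125 201 247 250 231
  151  86]
 [203 242 249 246 233 225 233 237 237 235 219 162 117 153 223 247 244 209
  124  75]
 [168 227 247 248 240 210 181 172 169 165 146 127 154 216 243 247 233 162
   89  70]
 [131 195 241 249 249 237 206 173 154 146 157 186 226 244 247 239 211 147
  124 128]
 [108 150 216 241 248 248 245 238 228 222 231 243 247 248 244 231 212 203
  211 218]
 [156 167 195 227 245 246 244 243 243 241 244 247 248 249 248 247 245 245
  244 245]
 [235 238 241 246 249 249 248 247 247 247 248 248 248 248 249 249 248 248
  247 247]]
```

The foot's hole has shifted from about (250.5,268.3) to (249.7,267.0), so the foot is about 4 mm out and the tray about 2° past square. A gentle square push nearer the foot side should seat both.

```bash
for i in 1 2; do python3 -m crank '[{"dx":0.02,"dy":-0.035,"dz":0,"twist":0,"grip":-1},{"dx":0.04,"dy":-0.07,"dz":0,"twist":0,"grip":-1},{"dx":0.06,"dy":-0.105,"dz":0,"twist":0,"grip":-1},{"dx":0.08,"dy":-0.14,"dz":0,"twist":0,"grip":-1},{"dx":0.1,"dy":-0.175,"dz":0,"twist":0,"grip":-1}]' | grep eef; done
python3 -m crank '[{"dx":0.002,"dy":-0.035,"dz":0,"twist":0,"grip":-1},{"dx":0.004,"dy":-0.07,"dz":0,"twist":0,"grip":-1},{"dx":0.004,"dy":-0.078,"dz":0,"twist":0,"grip":-1},{"dx":0.004,"dy":-0.078,"dz":-0.03,"twist":0,"grip":-1},{"dx":0.004,"dy":-0.078,"dz":-0.06,"twist":0,"grip":-1}]'
python3 -m crank '[{"dx":0,"dy":0,"dz":-0.03,"twist":0,"grip":-1},{"dx":0,"dy":0,"dz":-0.05,"twist":0,"grip":-1},{"dx":0,"dy":0,"dz":-0.057,"twist":0,"grip":-1},{"dx":0,"dy":0,"dz":-0.057,"twist":0,"grip":-1},{"dx":-0.004,"dy":0,"dz":-0.057,"twist":0,"grip":-1}]'
```

```text
eef_pos: [0.4064, 0.515, 0.2057]
eef_pos: [0.5061, 0.3398, 0.2061]
t: 16.83
eef_pos: [0.5108, 0.2637, 0.1476]
ee_rot: [-3.139, -0.003, 0.103]
force: [-0.7, 0.5, -0.3]
width: 0.0005
gripper_force: 0.0
t: 17.25
eef_pos: [0.5064, 0.2648, 0.0899]
ee_rot: [3.141, -0.0, 0.105]
force: [0.1, 0.4, 0.0]
width: 0.0007
gripper_force: 0.0
```

```bash
python3 -m crank '[{"dx":-0.003,"dy":0,"dz":0,"twist":0,"grip":-1},{"dx":-0.006,"dy":0,"dz":0,"twist":0,"grip":-1},{"dx":-0.009,"dy":0,"dz":0,"twist":0,"grip":-1},{"dx":-0.0105,"dy":0,"dz":0,"twist":0,"grip":-1},{"dx":-0.012,"dy":0,"dz":0,"twist":0,"grip":-1}]'
python3 -m crank '[{"dx":-0.001,"dy":0,"dz":0,"twist":0,"grip":-1},{"dx":-0.002,"dy":0,"dz":0,"twist":0,"grip":-1},{"dx":-0.003,"dy":0,"dz":0,"twist":0,"grip":-1},{"dx":-0.004,"dy":0,"dz":0,"twist":0,"grip":-1},{"dx":-0.004,"dy":0,"dz":0,"twist":0,"grip":-1}]'
```

```text
t: 17.67
eef_pos: [0.4936, 0.2651, 0.0903]
ee_rot: [-3.141, -0.001, 0.105]
force: [-1.0, -0.6, -0.1]
width: 0.0007
gripper_force: 0.0
t: 18.08
eef_pos: [0.4899, 0.265, 0.0896]
ee_rot: [-3.141, -0.001, 0.105]
force: [1.8, 0.1, 0.6]
width: 0.0004
gripper_force: 0.5
```

Contact is just starting at x = 0.490, so I'll continue in small steps.

```bash
python3 -m crank '[{"dx":-0.001,"dy":0,"dz":0,"twist":0,"grip":-1},{"dx":-0.002,"dy":0,"dz":0,"twist":0,"grip":-1},{"dx":-0.003,"dy":0,"dz":0,"twist":0,"grip":-1},{"dx":-0.004,"dy":0,"dz":0,"twist":0,"grip":-1},{"dx":-0.004,"dy":0,"dz":0,"twist":0,"grip":-1}]'

```

```text
t: 18.5
eef_pos: [0.488, 0.2671, 0.0906]
ee_rot: [-3.138, -0.005, 0.105]
force: [6.3, 4.3, -2.5]
width: 0.0007
gripper_force: 3.8
```

```bash
python3 -m crank '[{"dx":-0.001,"dy":0,"dz":0,"twist":0,"grip":-1},{"dx":-0.002,"dy":0,"dz":0,"twist":0,"grip":-1},{"dx":-0.003,"dy":0,"dz":0,"twist":0,"grip":-1},{"dx":-0.004,"dy":0,"dz":0,"twist":0,"grip":-1},{"dx":-0.004,"dy":0,"dz":0,"twist":0,"grip":-1}]'

```

```text
t: 18.92
eef_pos: [0.4866, 0.269, 0.092]
ee_rot: [-3.135, -0.01, 0.107]
force: [14.6, 6.9, -3.0]
width: 0.0005
gripper_force: 7.6
```

```bash
python3 -m crank '[{"dx":0.004,"dy":0,"dz":0,"twist":0,"grip":-1},{"dx":0.01,"dy":0,"dz":0,"twist":0,"grip":-1},{"dx":0.025,"dy":0,"dz":0.0,"twist":0,"grip":-1},{"dx":0.03,"dy":0,"dz":0.02,"twist":0,"grip":-1},{"dx":0.03,"dy":0,"dz":0.06,"twist":0,"grip":-1}]' | grep -E "eef|force:"
python3 -m crank '[{"dx":0,"dy":0.0,"dz":0.03,"twist":0,"grip":-1},{"dx":0,"dy":0.0,"dz":0.06,"twist":0,"grip":-1},{"dx":0,"dy":0.03,"dz":0.06,"twist":0,"grip":-1},{"dx":0,"dy":0.06,"dz":0.06,"twist":0,"grip":-1},{"dx":0,"dy":0.09,"dz":0.06,"twist":0,"grip":-1}]' | grep eef
for i in 1 2; do python3 -m crank '[{"dx":-0.02,"dy":0.035,"dz":0,"twist":0,"grip":-1},{"dx":-0.04,"dy":0.07,"dz":0,"twist":0,"grip":-1},{"dx":-0.06,"dy":0.105,"dz":0,"twist":0,"grip":-1},{"dx":-0.08,"dy":0.14,"dz":0,"twist":0,"grip":-1},{"dx":-0.1,"dy":0.175,"dz":0,"twist":0,"grip":-1}]' | grep eef; done
python3 - <<'E'
from h import *
import cv2
for n in("top","side"):cv2.imwrite(f"pics/{n}A.png",arm.grab_frame(n)[:,:,::-1])
for f in"0A":
    im=cv2.imread(f"pics/top{f}.png").mean(2)[264:273,246:255];w=np.clip(210-im,0,None)*(np.hypot(*np.mgrid[-4:5,-4:5])<4);y,x=np.mgrid[264:273,246:255];print(f,(w*x).sum()/w.sum(),(w*y).sum()/w.sum())
print(arm.get_state()["t"])
# bystanders: change in region right of / beyond the plate
for n in("top","side"):
    d=cv2.absdiff(cv2.imread(f"pics/{n}0.png"),cv2.imread(f"pics/{n}A.png")).max(2)
    m=cv2.morphologyEx((d>30).astype(np.uint8),cv2.MORPH_OPEN,np.ones((2,2)))
    if n=="top":print(m[100:190,180:].sum(),m[190:260,310:].sum())
    else:print(m[140:350,325:].sum())
E
sed -i 's/^for f,t0.*/for f,t0 in(("pics\/topA.png",-84),):/; s/f\[8\]/f[9:]/; /im.mean(2)/d' f2.py; python3 f2.py
```

```text
eef_pos: [0.5097, 0.2623, 0.145]
force: [0.5, 1.2, -0.4]
gripper_force: 0.0
eef_pos: [0.5115, 0.3551, 0.2102]
eef_pos: [0.4103, 0.5306, 0.209]
eef_pos: [0.3104, 0.7056, 0.2088]
0 250.33841326759304 268.3030031376065
A 249.9412032816773 268.6203281677302
20.6833
0 0
0
pics/topA.png [([1.4, 1.5, -83.5], np.float64(-63.98)), ([1.5, 1.6, -83.5], np.float64(-63.98)), ([1.4, 1.5, -83.5], np.float64(-63.98))]
```

Measured yaw is −83.5° against a target of −83.7°. The foot is seated within about 2 mm, and nothing has changed in the bystander regions of either image. I'm handing it in.

```bash
python3 -c "
from station import arm
print(arm.job_done())"
```

```text
the job is handed in; nothing more can be done
None
```

I turned the tray a quarter turn and handed the job in at about 21 s; in the last images it is within about 1° of flush on the right rail, the foot is seated within about 2 mm, both parts were still in the tray when last checked (before the final gentle push), and the bystanders have not moved (no verdict was returned).

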